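Slide the dispenser bottle home in its bench bay and bar it in

ROBOT

A 6-joint arm with a two-finger parallel gripper is mounted at the origin on the work surface. World frame = base frame: x ahead of the robot, y to its left, z up, the work surface at z = 0. Lengths are in m, angles in rad, forces in N, time in s.
With the tool pointing down it reaches from about 0.3 to 0.95 m from the base axis. Payload 3.1 kg.
Tool frame: the origin (TCP) lies at the very end of the fingers, on their centre line; the grasp point (between the pads) lies 19 mm behind it; z points along the fingers, y is the line along which they close (so a half turn about z gives the same grasp; the last joint's range is limited). The gripper opens to 85 mm and grips with 20 to 120 N. Pads are 22 mm wide; open, the fingers measure 114 mm over their backs; the gripper's body (76 mm by 85 mm) begins 54 mm behind the grasp point. The pads swing forward as they close: fully open they stand 13 mm farther back than shut.
Start: joints at [-1.28, 0.308, 1.634, -0, 1.2, -0.07], TCP at [0.221, -0.585, 0.231] pointing down, gripper open.
Joint ranges: [-3.06, 3.06], [-0.79, 1.96], [0.05, 2.63], [-1.19, 4.34], [0.05, 2.64], [-2.94, 2.94]. Speed limits (rad/s): [2.79, 2.79, 3.14, 3.14, 3.14, 3.14].

INTERFACE

Orientations are given as a unit quaternion [x, y, z, w].
In Python, from rig import * gives the robot as it stands.
- The arm moves only by the shell command python3 -m pendant 'ROWS'. ROWS is a JSON list of rows, 1 to 8 of them, each of 7 numbers: dx, dy, dz in a scale on which 1.0 is 0.8 m, then a rotation vector rx, ry, rz in shares of 2 rad (1.0 is 2 rad), then the finger opening in m; each row is the pose to reach, as a shift and turn from the pose commanded when the command began, along the tool's axes at that moment; what a row does not reach only later rows make up. A row lasts 1/12 s, in which the tool goes at most 0.0417 m and 0.125 rad, less where a joint would pass 70% of its speed; a pose out of reach is approached as far as the arm can. The fingers move at their own pace and stop on an object; the grip force is fixed at half the most. Time passes only in rows, so rows that do not move let the fingers close. It prints the time, the measured TCP pose, the force, the opening and the grip force at its end. No shift or turn number may pass 1 either way. Input that does not fit is refused with a message, and nothing moves.
- sense(): the state, without advancing time (a new reading comes with each control period).
- get_image(name): name is "scene" or "top"; returns a dict with "frame" (420x560x3 uint8, blue, green, red), "camera_matrix" (3x3 intrinsics, pixels), "k1" (the pictures are not rectified: a ray, as slopes to the right and down, at radius r is drawn at 1 + k1 r^2 times it, then the intrinsics apply), "R" (3x3) and "t" (3): a world point X has camera coordinates R X + t. Camera axes: x right, y down, z forward; pixel columns grow to the right and rows downward; lengths in m; the calibration is good to about 2 mm. A picture is of the moment at which its call begins. There is no depth.
- hand_in(): hands the job in; it is judged then, once.
The state is a dict: "time": time; "qpos": joint angles; "qvel": joint speeds; "tau": joint torques, N m; "tool_pos": TCP position; "eef_rot": TCP orientation; "wrist_force": force on the tool from outside, world axes, zero at the start; "wrist_torque": the same for the moment, N m; "gripper_width": finger opening in m; "grip_force": force on a finger pad.
Only numpy, scipy, OpenCV 4.12 (cv2) and the standard library are available. Lean on these libraries where they do the work, as an engineer would, in place of code of your own. Each camera call takes 0.05 s, during which the arm holds its last target. There are 200 camera calls.

TASK

Slide the tall amber bottle with the dispenser head along the bench into the guide-rail bay, pushing it low down so that it stays upright, never lifted or rocking. Keep pushing gently until you feel it press on the buffer of the stop inside the bay, hold it pressed lightly there for a moment without ramming it, and leave it standing there. Then swing the retaining bar fully shut across the mouth behind it, leaving everything else on the bench alone.

Things in the scene. Friction and masses are not known exactly. Their poses are not given: they have to be found in the camera images.
- bottle: The only tall bottle, 300 mm: amber body 72 mm diameter, straight to 75 mm high, then a 30 mm neck at 102 mm, then a long dispenser head (40 mm, 43 at the top; 134 to 300 mm) with a thin spout 70 mm out along its +y at 123 to 150 mm. 0.48 to 0.72 kg. Slides at 2 to 6 N (friction about 0.6); tips when pushed higher than about 40 mm. Keep any push under 25 N. Origin: centre of underside, z up.
- bay: Fixed bay: two parallel steel guide rails 24 mm high, 10 mm thick, 150 mm long, 78 mm clear between, no floor. In front of the mouth they flare out for 30 mm to about 105 mm clear. Origin: bench height, centre of the mouth where the straight rails begin; +x runs into the bay, +y to the bar's hinge post (18 mm diameter, at x -4, y +62 mm). Outer flanges to y +-75 mm.
- stop: Steel stop block clamped between the rails, 115 to 125 mm inside the mouth, 37 mm high (knobs to 53). It carries a rigid rubber-faced disc (buffer, 28 mm diameter, 18 mm up) on a screw, its face anywhere from 6 to 34 mm in front of the block; how far is not reported: feel for it. Keep the force on it under 12 N. Origin: centre of the block's front, bench height; +x into the bay.
- bar (a joint): Hinge angle of the retaining bar, rad: 0 fully shut (straight across the mouth, on its end stop), growing as it swings out away from the bay; 1.57 points straight out of the mouth, 2.6 is the limit. Stiff hinge (0.12 N m, about 1.5 N at 80 mm); stays where it is left.
- bar_hinge (a point): On the bar's vertical hinge axis at mid-height of the bar (36 mm). The bar is a steel strip 8 mm thick, 28 to 44 mm above the bench, reaching 118 mm from the axis, passing over the rails. The point turns with the bar: its -y points along the bar; its axes match the bay's when shut.
- bar_knob (a point): Top centre of the round black upright knob on the bar, 12 mm diameter, 42 to 78 mm above the bench, 110 mm from the hinge axis. Same axes as bar_hinge.
- reagent: Bystander, leave alone: short amber screw-cap bottle without dispenser, 76 mm diameter, 120 mm high. Origin: centre of its underside.
- beaker: Bystander, leave alone: clear open beaker, 72 mm diameter, 90 mm high. Origin: centre of its underside.
- flask: Bystander, leave alone: glass conical flask, foot 80 mm diameter, 120 mm high. Origin: centre of its underside.
- wash: Bystander, leave alone: slim white plastic bottle, 60 mm diameter, 150 mm high. Origin: centre of its underside.
- jar: Bystander, leave alone: white lidded jar, 60 mm diameter, 70 mm high. Origin: centre of its underside.
- spatula: Bystander, leave alone: steel spatula lying flat, 180 mm long. Origin: centre of its underside.
Not all that is in view belongs to the job. What is shaped like the bay but purple is not meant.

How it is judged:
By the outcome, as a careful person would: the job done as asked, in the order asked, and still so for the second after the job is handed in, with the robot touching nothing.
It also fails if it takes over 72 s, if anything falls off the work surface, if the arm or the gripper's body presses on something with over 40 N, if the wrist force passes 120 N, or if a joint passes its speed limit or range.

## Working session

There is one attempt and no reset: what is moved stays moved. The work goes in short steps, Python scripts to look and compute and a shell command to move; the robot and the scene stay as the last step left them, time stands still between calls to the robot, and variables do not carry over. Pictures are saved under pics/ and viewed, at most 13 in all, crops included, and the job is handed in when it is done.

```bash
mkdir -p pics; ls; cat > h.py <<'E'
from rig import *
import numpy as np, cv2
def ray(im,u,v):
    K=im["camera_matrix"];k=im["k1"];R=np.array(im["R"]);t=np.array(im["t"])
    d=np.array([(u-K[0][2])/K[0][0],(v-K[1][2])/K[1][1]]);s=d.copy()
    for _ in range(30): s=d/(1+k*(s@s))
    return -R.T@t, R.T@np.array([*s,1])
def onplane(im,u,v,z):
    o,d=ray(im,u,v); return o+d*(z-o[2])/d[2]
def proj(im,X):
    K=im["camera_matrix"];c=np.array(im["R"])@X+np.array(im["t"]);s=c[:2]/c[2]*(1+im["k1"]*((c[:2]/c[2])@(c[:2]/c[2])))
    return np.array([K[0][0]*s[0]+K[0][2],K[1][1]*s[1]+K[1][2]])
def tri(a,ua,b,ub):
    o1,d1=ray(a,*ua);o2,d2=ray(b,*ub);d1/=np.linalg.norm(d1);d2/=np.linalg.norm(d2)
    s=np.linalg.lstsq(np.c_[d1,-d2],o2-o1,rcond=None)[0]
    p,q=o1+s[0]*d1,o2+s[1]*d2
    return (p+q)/2,np.linalg.norm(p-q)
E
python3 - <<'E'
from h import *
for n in("scene","top"):
    im=get_image(n);cv2.imwrite(f"pics/{n}0.png",im["frame"]);np.save(f"{n}0.npy",im,allow_pickle=True)
    print(n,-np.array(im["R"]).T@im["t"],np.array(im["R"])[2])
print(sense())
E
```

```text
pics
scene [1.45843634 0.02961708 1.18336507] [-0.66501817 -0.03166352 -0.74615565]
top [ 0.40925112 -0.02390554  1.20734028] [ 0.10190977 -0.00696061 -0.99476929]
{'time': 0.1, 'qpos': array([-1.27971580e+00,  3.08946208e-01,  1.63507066e+00,  1.85796568e-05,
        1.19972105e+00, -6.97060167e-02]), 'qvel': array([ 3.22072387e-04, -2.42055500e-03, -4.16774467e-03,  5.44565180e-04,
       -2.33120610e-05,  1.77832532e-04]), 'tau': array([-8.77236616e-04, -4.16407979e+01, -2.77643430e+01, -1.47409041e-04,
        4.00951787e-03, -8.65870874e-06]), 'tool_pos': array([ 0.22038901, -0.58404188,  0.23013889]), 'eef_rot': array([ 9.83773249e-01,  1.79413053e-01, -1.09883382e-04, -1.06702333e-03]), 'wrist_force': array([-0.09852974,  0.40541886,  0.19684395]), 'wrist_torque': array([-0.01546207,  0.05232917, -0.07529841]), 'grip_force': 0.0, 'gripper_width': 0.08528412658688114}
```

View pics/scene0.png

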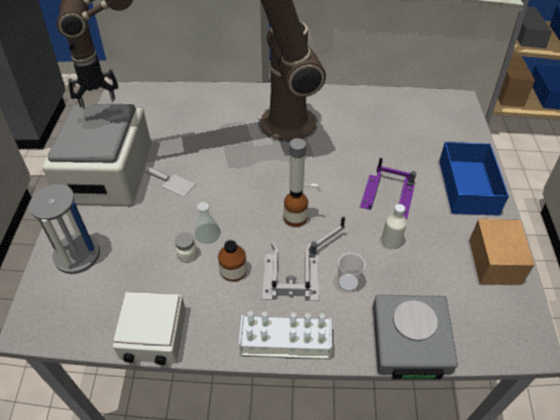

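View pics/top0.png

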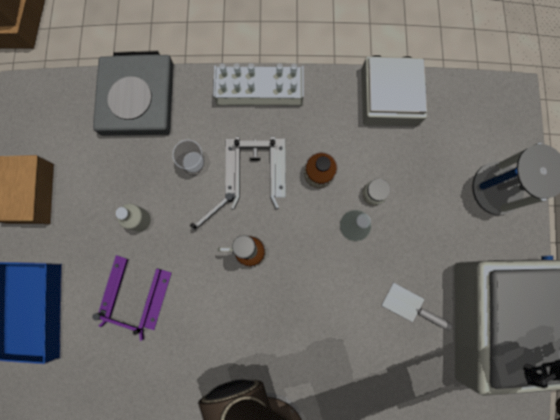

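The bottle stands at about (245,250) in the top view. The bay is at (255,170) with its mouth facing the robot, and the bar runs from (231,198) to (195,227). The purple decoy is at lower left. I'll zoom in next.

```bash
python3 - <<'E'
from h import *
t=np.load("top0.npy",allow_pickle=True).item()["frame"];s=np.load("scene0.npy",allow_pickle=True).item()["frame"]
cv2.imwrite("pics/ct.png",cv2.resize(t[125:275,160:310],(600,600),interpolation=cv2.INTER_CUBIC))
cv2.imwrite("pics/cs.png",cv2.resize(s[130:310,240:400],None,fx=3.33,fy=3.33,interpolation=cv2.INTER_CUBIC))
E
```

```text
(no output)
```

View pics/ct.png

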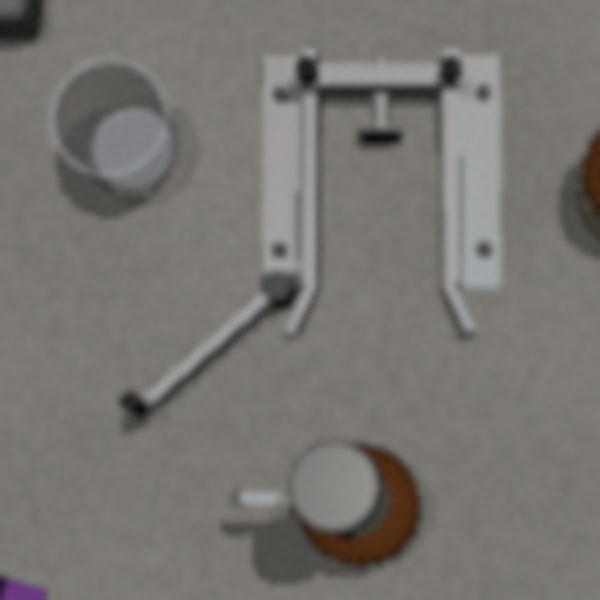

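View pics/cs.png

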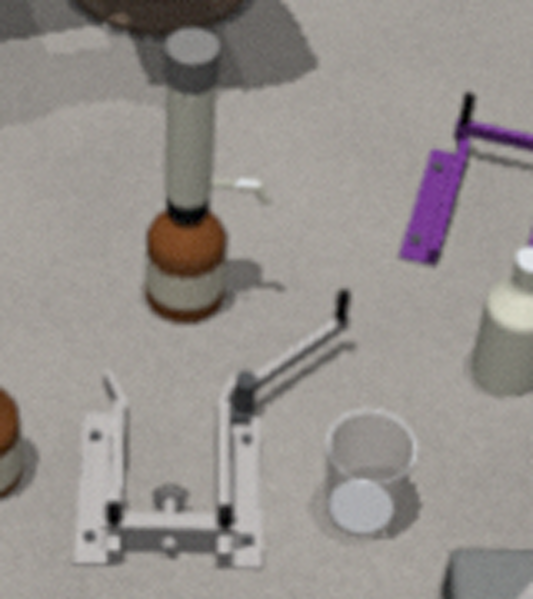

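The bottle's head top is at ct (336,487) and its amber body at ct (360,503). The rails' inner edges are at ct x 317 and 443, the knob at ct (133,404), and the hinge post at ct (280,287). The buffer disc is at ct (380,137).

```bash
python3 - <<'E'
from h import *
T=np.load("top0.npy",allow_pickle=True).item();S=np.load("scene0.npy",allow_pickle=True).item()
ct=lambda x,y:((x+.5)/4-.5+160,(y+.5)/4-.5+125)
cs=lambda x,y:((x+.5)/3.33-.5+240,(y+.5)/3.33-.5+130)
P=lambda n,p,z:print(n,onplane(T,*ct(*p),z).round(4))
PS=lambda n,p,z:print(n,onplane(S,*cs(*p),z).round(4))
P("headtop T",(336,487),.3);PS("headtop S",(193,47),.3)
print("tri",tri(T,ct(336,487),S,cs(193,47)))
P("body right edge",(419,503),.06);P("body bottom edge",(362,564),.06);
P("Lin mouth",(318,285),.024);P("Lin far",(318,95),.024);P("Rin mouth",(443,288),.024);P("Rin far",(443,95),.024)
P("flange FL",(264,55),.003);P("flange FR",(500,55),.003);P("flange NR",(501,288),.003);P("flangeNL",(263,272),.003)
P("blockfront L",(325,86),.037);P("blockfront R",(440,86),.037);P("disc",(380,140),.030)
P("post",(280,285),.05);P("knob",(133,402),.078);PS("knob S",(344,294),.078);print(tri(T,ct(133,402),S,cs(344,294)))
P("spout tip T",(237,495),.145);PS("spout S",(262,183),.14)
P("Lflare tip",(290,334),.024);P("Rflare tip",(470,332),.024)
# amber mask scene bottom
for n,im in (("T",T),("S",S)):
    h=cv2.cvtColor(im["frame"],cv2.COLOR_BGR2HSV);m=cv2.inRange(h,(0,120,40),(15,255,255))
    k,l,st,c=cv2.connectedComponentsWithStats(m)
    for i in range(1,k):
        if st[i,4]>100:print(n,st[i],c[i].round(1))
E
```

```text
headtop T [0.4525 0.0357 0.3   ]
headtop S [0.4569 0.0356 0.3   ]
tri (array([0.45267336, 0.03581226, 0.29630997]), np.float64(0.00031452054766794316))
body right edge [0.4548 0.0026 0.06  ]
body bottom edge [0.4189 0.0358 0.06  ]
Lin mouth [0.5893 0.0664 0.024 ]
Lin far [0.7086 0.0684 0.024 ]
Rin mouth [ 0.5878 -0.0102  0.024 ]
Rin far [ 0.709  -0.0092  0.024 ]
flange FL [0.74   0.1048 0.003 ]
flange FR [ 0.7406 -0.0449  0.003 ]
flange NR [ 0.5912 -0.046   0.003 ]
flangeNL [0.6005 0.1026 0.003 ]
blockfront L [0.711  0.0631 0.037 ]
blockfront R [ 0.7114 -0.0075  0.037 ]
disc [0.6788 0.0292 0.03  ]
post [0.5852 0.0873 0.05  ]
knob [0.5117 0.1695 0.078 ]
knob S [0.5146 0.1701 0.078 ]
(array([0.51198349, 0.17027707, 0.07487278]), np.float64(0.0004767585804050824))
spout tip T [0.4551 0.0999 0.145 ]
spout S [0.4466 0.0978 0.14  ]
Lflare tip [0.5589 0.0832 0.024 ]
Rflare tip [ 0.5608 -0.0268  0.024 ]
T [  3   0  41  16 196] [23.2  5.6]
T [  0  23  21  25 116] [ 7.8 36.8]
T [306 153  30  31 535] [320.  169.4]
T [  0 163  47  41 333] [ 22.4 183.8]
T [237 238  27  28 263] [254.1 254.9]
S [510  63  20  21 105] [519.7  73. ]
S [502  78  23  28 130] [514.7  92.4]
S [285 194  22  19 331] [295.5 203.3]
S [ 473  220   60   52 1031] [502.5 242.6]
S [219 246  26  23 434] [231.6 258.2]
```

```bash
cat >> h.py <<'E'
from scipy.spatial.transform import Rotation as Ro
def rel(p,yaw=0.,tilt=0.):
    s=sense();R0=Ro.from_quat(s["eef_rot"])
    Rt=Ro.from_euler('z',yaw)*Ro.from_euler('y',-tilt)*Ro.from_euler('x',np.pi)
    d=R0.inv().apply(np.array(p)-s["tool_pos"]);w=(R0.inv()*Rt).as_rotvec()
    print("t",round(s["time"],2),"d",d.round(4),"w",w.round(4),"n",np.ceil(max(np.linalg.norm(d)/.0417,np.linalg.norm(w)/.125)))
    print("R0 axes (cols, world)\n",R0.as_matrix().round(4)," zdir target",Rt.as_matrix()[:,2].round(3),"q",s["qpos"].round(2))
E
python3 -c "
from h import *
rel((.36,.037,.2),0,.44)"
```

```text
t 0.1 d [ 0.3498 -0.5317  0.0313] w [-0.0815  0.4354  0.3544] n 16.0
R0 axes (cols, world)
 [[ 9.356e-01  3.530e-01 -6.000e-04]
 [ 3.530e-01 -9.356e-01  2.100e-03]
 [ 2.000e-04 -2.100e-03 -1.000e+00]]  zdir target [ 0.426 -0.    -0.905] q [-1.28  0.31  1.64  0.    1.2  -0.07]
```

The manual's scale: shifts go in shares of 0.8 m and turns go in shares of 2 rad. Converting my numbers, -0.53 m / 0.8 = -0.6625, 0.35 m / 0.8 = 0.4375, 0.435 rad / 2 = 0.2175.

```bash
python3 -m pendant '[[0.4375,-0.6625,0.0375,-0.04,0.2175,0.177,0.03],[0.4375,-0.6625,0.0375,-0.04,0.2175,0.177,0.03],[0.4375,-0.6625,0.0375,-0.04,0.2175,0.177,0.03],[0.4375,-0.6625,0.0375,-0.04,0.2175,0.177,0.03],[0.4375,-0.6625,0.0375,-0.04,0.2175,0.177,0.03],[0.4375,-0.6625,0.0375,-0.04,0.2175,0.177,0.03],[0.4375,-0.6625,0.0375,-0.04,0.2175,0.177,0.03],[0.4375,-0.6625,0.0375,-0.04,0.2175,0.177,0.03]]'; python3 -c "
from h import *
rel((.36,.037,.2),0,.44)"
```

```text
time: 0.77
tool_pos: [0.2936, -0.258, 0.2146]
eef_rot: [0.976, -0.001, 0.218, -0.0]
wrist_force: [1.3, 0.1, 1.1]
gripper_width: 0.0299
grip_force: 0.0
t 0.77 d [ 0.0534 -0.2951  0.0414] w [ 0.0001  0.0003 -0.0018] n 8.0
R0 axes (cols, world)
 [[ 9.049e-01 -1.600e-03  4.257e-01]
 [-1.800e-03 -1.000e+00 -1.000e-04]
 [ 4.257e-01 -7.000e-04 -9.049e-01]]  zdir target [ 0.426 -0.    -0.905] q [-1.16 -0.33  2.36  0.49  0.98  0.16]
```

Converted, -0.295 m / 0.8 = -0.3688, 0.053 m / 0.8 = 0.0663.

```bash
python3 -m pendant '[[0.0663,-0.3688,0.0513,0,0,0,0.03],[0.0663,-0.3688,0.0513,0,0,0,0.03],[0.0663,-0.3688,0.0513,0,0,0,0.03],[0.0663,-0.3688,0.0513,0,0,0,0.03],[0.0663,-0.3688,0.0513,0,0,0,0.03],[0.0663,-0.3688,0.0513,0,0,0,0.03],[0.0663,-0.3688,0.0513,0,0,0,0.03],[0.0663,-0.3688,0.0513,0,0,0,0.03]]'; python3 -c "
from h import *
rel((.37,.037,.02),0,.44)"
```

```text
time: 1.43
tool_pos: [0.3571, 0.0259, 0.2011]
eef_rot: [0.976, 0.0, 0.218, 0.001]
wrist_force: [0.5, -0.6, 0.2]
gripper_width: 0.0303
grip_force: 0.0
t 1.43 d [-0.0654 -0.0114  0.1694] w [0.001  0.0005 0.0012] n 5.0
R0 axes (cols, world)
 [[ 9.050e-01  7.000e-04  4.255e-01]
 [ 1.200e-03 -1.000e+00 -1.000e-03]
 [ 4.255e-01  1.400e-03 -9.050e-01]]  zdir target [ 0.426 -0.    -0.905] q [-0.08 -0.55  2.52  0.05  0.74  1.46]
```

Converted, 0.135 m / 0.8 = 0.1688, -0.05 m / 0.8 = -0.0625.

```bash
python3 -m pendant '[[-0.0625,-0.0075,0.1688,0,0,0,0.03],[-0.0625,-0.0075,0.1688,0,0,0,0.03],[-0.0625,-0.0075,0.1688,0,0,0,0.03],[-0.0625,-0.0075,0.1688,0,0,0,0.03],[-0.0625,-0.0075,0.1688,0,0,0,0.03],[-0.0625,-0.0075,0.1688,0,0,0,0.03]]'; python3 -c "
from h import *
rel((.375,.037,.02),0,.44)
im=get_image('scene');cv2.imwrite('pics/s1.png',cv2.resize(im['frame'][60:270,220:390],None,fx=2.8,fy=2.8,interpolation=cv2.INTER_CUBIC));print(sense()['tool_pos'],sense()['wrist_force'])"
```

```text
time: 1.93
tool_pos: [0.3674, 0.0301, 0.0559]
eef_rot: [0.977, 0.0, 0.214, 0.0]
wrist_force: [0.3, -1.1, 0.6]
gripper_width: 0.03
grip_force: 0.0
t 1.93 d [-0.0081 -0.007   0.0358] w [0.0008 0.0081 0.0006] n 1.0
R0 axes (cols, world)
 [[ 9.082e-01  2.000e-04  4.186e-01]
 [ 6.000e-04 -1.000e+00 -8.000e-04]
 [ 4.186e-01  9.000e-04 -9.082e-01]]  zdir target [ 0.426 -0.    -0.905] q [-0.06 -0.09  2.61  0.12  0.19  1.4 ]
[0.36952208 0.02976087 0.05785087] [ 0.24004513 -0.17299403  0.12005798]
```

View pics/s1.png

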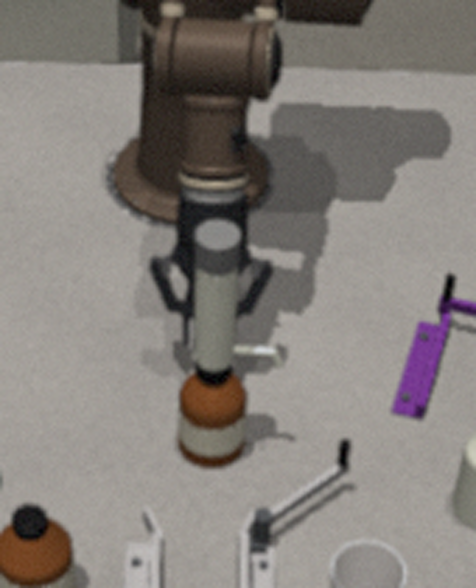

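```bash
python3 -c "
from h import *
rel((.388,.037,.022),0,.36)"
```

```text
t 1.98 d [ 0.0016 -0.0073  0.0403] w [ 0.0013 -0.0772  0.0003] n 1.0
R0 axes (cols, world)
 [[ 9.059e-01 -2.000e-04  4.234e-01]
 [ 4.000e-04 -1.000e+00 -1.300e-03]
 [ 4.234e-01  1.300e-03 -9.059e-01]]  zdir target [ 0.352 -0.    -0.936] q [-0.06 -0.09  2.61  0.12  0.19  1.4 ]
```

Converted, 0.039 m / 0.8 = 0.0488, 0.037 m / 0.8 = 0.0463, -0.077 rad / 2 = -0.0385.

```bash
python3 -m pendant '[[0.0013,-0.005,0.0125,0,-0.02,0,0.03],[0.0013,-0.0088,0.025,0,-0.0385,0,0.03],[0.0013,-0.0088,0.0375,0,-0.0385,0,0.03],[0.0013,-0.0088,0.0463,0,-0.0385,0,0.03],[0.0013,-0.0088,0.0488,0,-0.0385,0,0.03],[0.0013,-0.0088,0.0488,0,-0.0385,0,0.03]]'; python3 -c "
from h import *
rel((.388,.037,.02),0,.36)"
```

```text
time: 2.48
tool_pos: [0.3889, 0.0364, 0.0247]
eef_rot: [0.983, -0.0, 0.182, 0.001]
wrist_force: [0.1, 0.3, 0.5]
gripper_width: 0.0303
grip_force: 0.0
t 2.48 d [-0.0025 -0.0006  0.0041] w [ 0.0017 -0.0052 -0.0003] n 1.0
R0 axes (cols, world)
 [[ 9.340e-01 -9.000e-04  3.572e-01]
 [-3.000e-04 -1.000e+00 -1.700e-03]
 [ 3.572e-01  1.500e-03 -9.340e-01]]  zdir target [ 0.352 -0.    -0.936] q [-0.02  0.09  2.53  0.04  0.16  1.51]
```

Converted, 0.024 m / 0.8 = 0.03, 0.012 m / 0.8 = 0.015.

```bash
python3 -m pendant '[[0.0025,-0.0006,0.0075,0,0,0,0.03],[0.0075,-0.0006,0.015,0,0,0,0.03],[0.0113,-0.0006,0.0163,0,0,0,0.03],[0.015,-0.0006,0.0175,0,0,0,0.03],[0.0188,-0.0006,0.0194,0,0,0,0.03],[0.0225,-0.0006,0.0206,0,0,0,0.03],[0.0263,-0.0006,0.0219,0,0,0,0.03],[0.03,-0.0006,0.0235,0,0,0,0.03]]'; python3 -c "
from h import *
rel((.5,.037,.016),0,.36)"
```

```text
time: 3.15
tool_pos: [0.4133, 0.0373, 0.0123]
eef_rot: [0.984, -0.0, 0.176, 0.001]
wrist_force: [-6.2, -2.5, 4.0]
gripper_width: 0.0301
grip_force: 3.5
t 3.15 d [0.0825 0.0003 0.0267] w [0.0011 0.0055 0.0001] n 3.0
R0 axes (cols, world)
 [[ 9.378e-01 -3.000e-04  3.472e-01]
 [ 1.000e-04 -1.000e+00 -1.100e-03]
 [ 3.472e-01  1.100e-03 -9.378e-01]]  zdir target [ 0.352 -0.    -0.936] q [-0.02  0.17  2.47  0.04  0.15  1.52]
```

Converted, 0.039 m / 0.8 = 0.0488, 0.002 m / 0.8 = 0.0025, 0.08 rad / 2 = 0.04.

```bash
python3 -m pendant '[[0.0069,0.0003,0.0006,0,0.005,0,0.03],[0.0131,0.0006,0.0006,0,0.01,0,0.03],[0.0194,0.001,0.002,0,0.015,0,0.03],[0.0253,0.0013,0.0041,0,0.02,0,0.03],[0.0311,0.0015,0.0064,0,0.025,0,0.03],[0.037,0.0019,0.0086,0,0.03,0,0.03],[0.0429,0.0023,0.0108,0,0.035,0,0.03],[0.0488,0.0025,0.013,0,0.04,0,0.03]]'; python3 -c "
from h import *
rel((.5,.037,.016),0,.44)
im=get_image('scene');cv2.imwrite('pics/s2.png',cv2.resize(im['frame'][100:270,220:390],None,fx=3,fy=3,interpolation=cv2.INTER_CUBIC))"
```

```text
time: 3.82
tool_pos: [0.4561, 0.0352, 0.0172]
eef_rot: [0.976, 0.0, 0.218, 0.001]
wrist_force: [1.0, -1.6, -0.5]
gripper_width: 0.0301
grip_force: 1.4
t 3.82 d [ 0.0392 -0.0018  0.0198] w [ 0.0013 -0.0005  0.0005] n 2.0
R0 axes (cols, world)
 [[ 9.045e-01 -1.000e-04  4.264e-01]
 [ 5.000e-04 -1.000e+00 -1.300e-03]
 [ 4.264e-01  1.400e-03 -9.045e-01]]  zdir target [ 0.426 -0.    -0.905] q [-0.02  0.21  2.43  0.17  0.05  1.38]
```

View pics/s2.png

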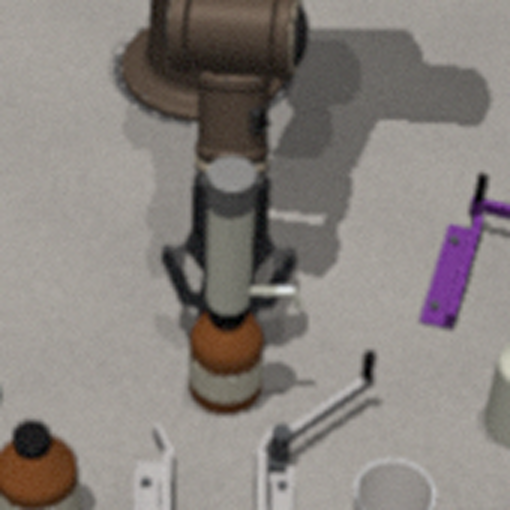

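Converted, 0.0416 m / 0.8 = 0.052, 0.0035 m / 0.8 = 0.0044, -0.08 rad / 2 = -0.04.

```bash
python3 -m pendant '[[0.0056,0.0005,0.0026,0,-0.005,0,0.03],[0.0119,0.001,0.0056,0,-0.01,0,0.03],[0.0181,0.0015,0.0085,0,-0.015,0,0.03],[0.025,0.0021,0.0118,0,-0.02,0,0.03],[0.0318,0.0026,0.015,0,-0.025,0,0.03],[0.0385,0.0033,0.0181,0,-0.03,0,0.03],[0.0453,0.0038,0.0213,0,-0.035,0,0.03],[0.052,0.0044,0.0245,0,-0.04,0,0.03]]'; python3 -c "
from h import *
rel((.56,.0285,.016),0,.4)
T=get_image('top');S=get_image('scene');np.save('top1.npy',T,allow_pickle=True)
np.save('scene1.npy',S,allow_pickle=True)
for n,im in (('T',T),('S',S)):
    h=cv2.cvtColor(im['frame'],cv2.COLOR_BGR2HSV);m=cv2.inRange(h,(0,120,40),(15,255,255))
    k,l,st,c=cv2.connectedComponentsWithStats(m)
    for i in range(1,k):
        if st[i,4]>100 and 215<c[i][0]<310:print(n,st[i],c[i].round(1))
cv2.imwrite('pics/t2.png',cv2.resize(T['frame'][125:275,160:310],(600,600),interpolation=cv2.INTER_CUBIC))"
```

```text
time: 4.53
tool_pos: [0.5026, 0.0317, 0.0175]
eef_rot: [0.984, 0.0, 0.179, 0.001]
wrist_force: [-1.4, 0.5, -1.1]
gripper_width: 0.0298
grip_force: 1.5
t 4.53 d [0.0532 0.0032 0.0216] w [0.0013 0.0405 0.0003] n 2.0
R0 axes (cols, world)
 [[ 9.361e-01 -2.000e-04  3.518e-01]
 [ 3.000e-04 -1.000e+00 -1.300e-03]
 [ 3.518e-01  1.400e-03 -9.361e-01]]  zdir target [ 0.389 -0.    -0.921] q [-0.03  0.28  2.28  0.04  0.21  1.5 ]
T [237 201  29  27 322] [253.1 217.3]
S [282 217  24  21 372] [293.3 227.8]
S [219 246  26  23 438] [231.7 258.2]
```

View pics/t2.png

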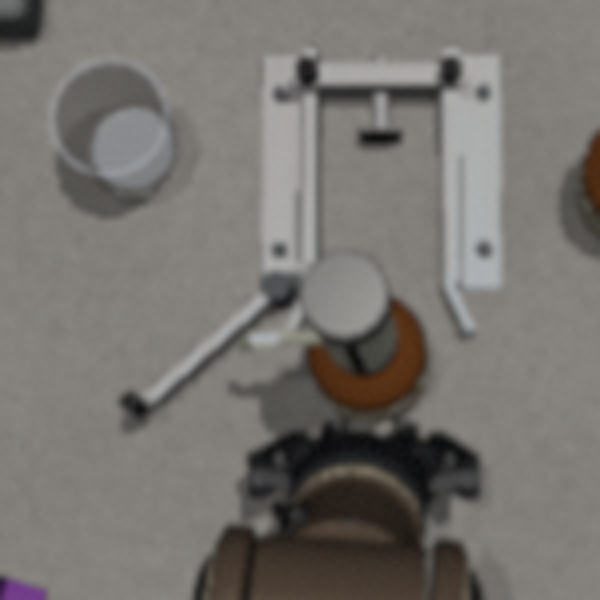

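```bash
python3 - <<'E'
from h import *
T=np.load('top1.npy',allow_pickle=True).item()
ct=lambda x,y:((x+.5)/4-.5+160,(y+.5)/4-.5+125)
print(onplane(T,*ct(345,296),.3),"head; body low edge",onplane(T,*ct(366,412),.06),"right",onplane(T,*ct(427,350),.06),"left",onplane(T,*ct(307,350),.06))
E
```

```text
[0.54212923 0.03260904 0.3       ] head; body low edge [0.50827398 0.03431162 0.06      ] right [ 0.5452851  -0.00137307  0.06      ] left [0.5448827  0.06966385 0.06      ]
```

```bash
python3 -m pendant '[[0.005,0.0008,0.0028,0,0,0,0.03],[0.0106,0.0015,0.005,0,0,0,0.03],[0.0163,0.0023,0.0075,0,0,0,0.03],[0.0219,0.003,0.01,0,0,0,0.03],[0.0275,0.0038,0.0123,0,0,0,0.03],[0.0331,0.0045,0.0144,0,0,0,0.03],[0.0388,0.0051,0.0163,0,0,0,0.03],[0.0444,0.0055,0.0184,0,0,0,0.03]]'; python3 -c "
from h import *
rel((.60,.0285,.016),0,.36)
T=get_image('top');np.save('top2.npy',T,allow_pickle=True)
h=cv2.cvtColor(T['frame'],cv2.COLOR_BGR2HSV);m=cv2.inRange(h,(0,120,40),(15,255,255))
k,l,st,c=cv2.connectedComponentsWithStats(m)
for i in range(1,k):
    if st[i,4]>60 and 215<c[i][0]<290:print(st[i],onplane(T,st[i,0]-.5,st[i,1]+16,.06),onplane(T,st[i,0]+st[i,2]-.5,st[i,1]+16,.06),onplane(T,c[i][0],st[i,1]+st[i,3]-.5,.06))"
```

```text
time: 5.3
tool_pos: [0.539, 0.0275, 0.0158]
eef_rot: [0.984, 0.0, 0.178, 0.001]
wrist_force: [-4.5, 0.4, 0.9]
gripper_width: 0.0299
grip_force: 3.5
t 5.3 d [ 0.0572 -0.001   0.0212] w [0.0011 0.0021 0.0005] n 2.0
R0 axes (cols, world)
 [[ 9.367e-01  1.000e-04  3.503e-01]
 [ 5.000e-04 -1.000e+00 -1.100e-03]
 [ 3.503e-01  1.200e-03 -9.367e-01]]  zdir target [ 0.352 -0.    -0.936] q [-0.04  0.34  2.2   0.05  0.24  1.49]
[239 186  29  27 333] [0.56909857 0.06497094 0.06      ] [ 0.56947494 -0.00384733  0.06      ] [0.54423575 0.02568878 0.06      ]
```

Converted, 0.028 m / 0.8 = 0.035, 0.001 m / 0.8 = 0.0013.

```bash
python3 -m pendant '[[0.0044,0.0004,0.0016,0,0,0,0.03],[0.0088,0.0008,0.0033,0,0,0,0.03],[0.0131,0.0011,0.0049,0,0,0,0.03],[0.0175,0.0013,0.0065,0,0,0,0.03],[0.0219,0.0013,0.0083,0,0,0,0.03],[0.0263,0.0013,0.0099,0,0,0,0.03],[0.0306,0.0013,0.0115,0,0,0,0.03],[0.035,0.0013,0.0131,0,0,0,0.03]]'; python3 -c "
from h import *
rel((.60,.0285,.016),0,.36)
T=get_image('top');np.save('top2.npy',T,allow_pickle=True)
h=cv2.cvtColor(T['frame'],cv2.COLOR_BGR2HSV);m=cv2.inRange(h,(0,120,40),(15,255,255))
k,l,st,c=cv2.connectedComponentsWithStats(m)
for i in range(1,k):
    if st[i,4]>60 and 215<c[i][0]<290:print(st[i],onplane(T,st[i,0]-.5,st[i,1]+16,.06),onplane(T,st[i,0]+st[i,2]-.5,st[i,1]+16,.06),onplane(T,c[i][0],st[i,1]+st[i,3]-.5,.06))"
```

```text
time: 6.02
tool_pos: [0.5705, 0.0263, 0.0161]
eef_rot: [0.984, 0.0, 0.179, 0.001]
wrist_force: [-2.1, -0.1, -2.4]
gripper_width: 0.0301
grip_force: 2.3
t 6.02 d [ 0.0276 -0.0022  0.0105] w [ 0.0014 -0.0003  0.0003] n 1.0
R0 axes (cols, world)
 [[ 9.358e-01 -2.000e-04  3.525e-01]
 [ 3.000e-04 -1.000e+00 -1.400e-03]
 [ 3.525e-01  1.400e-03 -9.358e-01]]  zdir target [ 0.352 -0.    -0.936] q [-0.04  0.38  2.14  0.04  0.26  1.49]
[240 173  29  26 352] [0.60034596 0.06305426 0.06      ] [ 0.60070737 -0.00597856  0.06      ] [0.57769768 0.02480847 0.06      ]
```

```bash
python3 -m pendant '[[0.0028,0,0.001,0,0,0,0.03],[0.0054,0,0.002,0,0,0,0.03],[0.0081,0,0.003,0,0,0,0.03],[0.0106,0,0.004,0,0,0,0.03],[0.0131,0,0.005,0,0,0,0.03],[0.0156,-0.0004,0.0059,0,0,0,0.03],[0.0179,-0.0006,0.0068,0,0,0,0.03],[0.02,-0.0006,0.0075,0,0,0,0.03]]'; python3 -m pendant '[[0.0019,0,0.0008,0,0,0,0.03],[0.0038,0,0.0014,0,0,0,0.03]]'; python3 -m pendant '[[0.0013,0,0.0005,0,0,0,0.03],[0.0025,0,0.001,0,0,0,0.03]]'
```

```text
time: 6.73
tool_pos: [0.5875, 0.0268, 0.0163]
eef_rot: [0.984, 0.0, 0.179, 0.001]
wrist_force: [-2.0, -0.4, -1.4]
gripper_width: 0.0301
grip_force: 1.9
time: 6.9
tool_pos: [0.5906, 0.0268, 0.0163]
eef_rot: [0.984, 0.0, 0.179, 0.001]
wrist_force: [-2.6, -0.3, -1.5]
gripper_width: 0.0301
grip_force: 1.9
time: 7.07
tool_pos: [0.5927, 0.0268, 0.0162]
eef_rot: [0.984, 0.0, 0.179, 0.001]
wrist_force: [-3.6, -0.4, -2.1]
gripper_width: 0.0299
grip_force: 2.0
```

Converted, 0.001 m / 0.8 = 0.0013, 0.0005 m / 0.8 = 0.0006.

```bash
for i in 1; do python3 -m pendant '[[0.0006,0,0.0003,0,0,0,0.03],[0.0013,0,0.0005,0,0,0,0.03]]'|sed -n '2p;4p'; python3 -m pendant '[[0.0006,0,0.0003,0,0,0,0.03],[0.0013,0,0.0005,0,0,0,0.03]]'|sed -n '2p;4p'; python3 -m pendant '[[0.0006,0,0.0003,0,0,0,0.03],[0.0013,0,0.0005,0,0,0,0.03]]'|sed -n '2p;4p'; done
```

```text
tool_pos: [0.5937, 0.0268, 0.0162]
wrist_force: [-2.2, -0.6, -0.7]
tool_pos: [0.5947, 0.0268, 0.0162]
wrist_force: [-3.3, 0.1, -1.0]
tool_pos: [0.5959, 0.0268, 0.0162]
wrist_force: [-2.7, 0.3, -0.7]
```

Converted, 0.001 m / 0.8 = 0.0013, 0.0005 m / 0.8 = 0.0006.

```bash
python3 -m pendant '[[0.0006,0,0.0003,0,0,0,0.03],[0.0013,0,0.0005,0,0,0,0.03]]'|sed -n '2p;4p'; python3 -m pendant '[[0.0006,0,0.0003,0,0,0,0.03],[0.0013,0,0.0005,0,0,0,0.03]]'|sed -n '2p;4p'
```

```text
tool_pos: [0.597, 0.0268, 0.0162]
wrist_force: [-2.0, 0.0, -1.2]
tool_pos: [0.598, 0.0268, 0.0162]
wrist_force: [-3.4, 0.0, -1.2]
```

```bash
python3 -m pendant '[[0.0005,0,0.0003,0,0,0,0.03],[0.001,0,0.0004,0,0,0,0.03]]'|sed -n '2p;4p'; python3 -m pendant '[[0.0005,0,0.0003,0,0,0,0.03],[0.001,0,0.0004,0,0,0,0.03]]'|sed -n '2p;4p'
```

```text
tool_pos: [0.5989, 0.0268, 0.0162]
wrist_force: [-3.5, 0.1, -0.8]
tool_pos: [0.5997, 0.0268, 0.0162]
wrist_force: [-4.1, -0.9, -0.6]
```

```bash
python3 - <<'E'
from h import *
T=get_image('top');np.save('top2.npy',T,allow_pickle=True)
f=T['frame'];h=cv2.cvtColor(f,cv2.COLOR_BGR2HSV);m=cv2.inRange(h,(0,120,40),(15,255,255))
k,l,st,c=cv2.connectedComponentsWithStats(m)
for i in range(1,k):
    if st[i,4]>60 and 215<c[i][0]<290:print(st[i],onplane(T,st[i,0]-.5,st[i,1]+16,.06),onplane(T,st[i,0]+st[i,2]-.5,st[i,1]+16,.06),onplane(T,c[i][0],st[i,1]+st[i,3]-.5,.06))
cv2.imwrite('pics/t3.png',cv2.resize(f[115:235,180:310],(650,600),interpolation=cv2.INTER_CUBIC))
E
```

```text
[240 161  29  26 359] [0.62937768 0.0635013  0.06      ] [ 0.62972337 -0.00575034  0.06      ] [0.60655878 0.02597452 0.06      ]
```

View pics/t3.png

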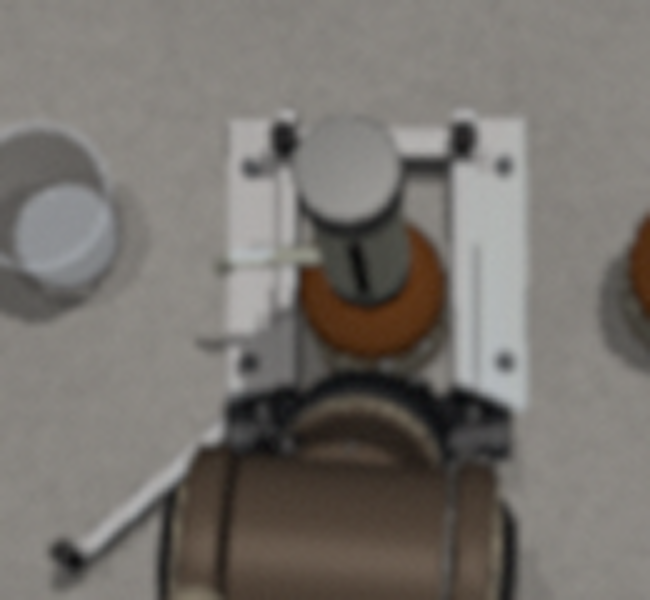

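The bottle stands between the rails with its centre at about x = 0.640 (t3 (372,290)). I'll keep feeling forward.

Converted, 0.0008 m / 0.8 = 0.001, 0.0004 m / 0.8 = 0.0005.

```bash
python3 -m pendant '[[0.0005,0,0.0003,0,0,0,0.03],[0.001,0,0.0004,0,0,0,0.03]]'|sed -n '2p;4p'; python3 -m pendant '[[0.0005,0,0.0003,0,0,0,0.03],[0.001,0,0.0004,0,0,0,0.03]]'|sed -n '2p;4p'
```

```text
tool_pos: [0.6005, 0.0268, 0.0161]
wrist_force: [-3.9, 0.0, -0.2]
tool_pos: [0.6015, 0.0268, 0.0162]
wrist_force: [-3.2, 0.1, -1.5]
```

Converted, 0.0008 m / 0.8 = 0.001, 0.0004 m / 0.8 = 0.0005.

```bash
python3 -m pendant '[[0.0005,0,0.0003,0,0,0,0.03],[0.001,0,0.0004,0,0,0,0.03]]'|sed -n '2p;4p'; python3 -m pendant '[[0.0005,0,0.0003,0,0,0,0.03],[0.001,0,0.0004,0,0,0,0.03]]'|sed -n '2p;4p'
```

```text
tool_pos: [0.6023, 0.0268, 0.0162]
wrist_force: [-3.4, -0.6, -0.8]
tool_pos: [0.6032, 0.0268, 0.0162]
wrist_force: [-2.8, -0.9, 0.6]
```

Converted, 0.0008 m / 0.8 = 0.001, 0.0004 m / 0.8 = 0.0005.

```bash
python3 -m pendant '[[0.0005,0,0.0003,0,0,0,0.03],[0.001,0,0.0004,0,0,0,0.03]]'|sed -n '2p;4p'; python3 -m pendant '[[0.0005,0,0.0003,0,0,0,0.03],[0.001,0,0.0004,0,0,0,0.03]]'|sed -n '2p;4p'
```

```text
tool_pos: [0.604, 0.0268, 0.0162]
wrist_force: [-3.5, 0.3, -0.7]
tool_pos: [0.6049, 0.0268, 0.0162]
wrist_force: [-4.0, -0.4, -0.7]
```

Converted, 0.0008 m / 0.8 = 0.001, 0.0004 m / 0.8 = 0.0005.

```bash
python3 -m pendant '[[0.0005,0,0.0003,0,0,0,0.03],[0.001,0,0.0004,0,0,0,0.03]]'|sed -n '2p;4p'; python3 -m pendant '[[0.0005,0,0.0003,0,0,0,0.03],[0.001,0,0.0004,0,0,0,0.03]]'|sed -n '2p;4p'
```

```text
tool_pos: [0.6057, 0.0268, 0.0162]
wrist_force: [-3.5, -0.1, -0.4]
tool_pos: [0.6066, 0.0269, 0.0162]
wrist_force: [-3.7, -0.0, 0.2]
```

Converted, 0.0008 m / 0.8 = 0.001, 0.0004 m / 0.8 = 0.0005.

```bash
python3 -m pendant '[[0.0005,0,0.0003,0,0,0,0.03],[0.001,0,0.0004,0,0,0,0.03]]'|sed -n '2p;4p'; python3 -m pendant '[[0.0005,0,0.0003,0,0,0,0.03],[0.001,0,0.0004,0,0,0,0.03]]'|sed -n '2p;4p'
```

```text
tool_pos: [0.6068, 0.0268, 0.016]
wrist_force: [-6.2, -1.0, 2.0]
tool_pos: [0.6069, 0.0268, 0.0159]
wrist_force: [-10.3, -0.3, 5.4]
```

The force rose sharply at TCP x = 0.6068, so the bottle is on the buffer. I'll ease off slightly and hold.

Converted, -0.0003 m / 0.8 = -0.0004, -0.0001 m / 0.8 = -0.0001.

```bash
python3 -m pendant '[[-0.0004,0,-0.0001,0,0,0,0.03],[-0.0004,0,-0.0001,0,0,0,0.03],[-0.0004,0,-0.0001,0,0,0,0.03],[-0.0004,0,-0.0001,0,0,0,0.03],[-0.0004,0,-0.0001,0,0,0,0.03],[-0.0004,0,-0.0001,0,0,0,0.03],[-0.0004,0,-0.0001,0,0,0,0.03],[-0.0004,0,-0.0001,0,0,0,0.03]]'; python3 -m pendant '[[0,0,0,0,0,0,0.03],[0,0,0,0,0,0,0.03],[0,0,0,0,0,0,0.03],[0,0,0,0,0,0,0.03],[0,0,0,0,0,0,0.03],[0,0,0,0,0,0,0.03]]'
```

```text
time: 10.62
tool_pos: [0.6068, 0.0268, 0.0159]
eef_rot: [0.984, 0.0, 0.178, 0.001]
wrist_force: [-6.9, 0.0, 3.3]
gripper_width: 0.03
grip_force: 3.9
time: 11.12
tool_pos: [0.6068, 0.0268, 0.0159]
eef_rot: [0.984, 0.0, 0.178, 0.001]
wrist_force: [-7.1, 0.4, 3.1]
gripper_width: 0.0304
grip_force: 3.9
```

The manual's scale: shifts go in shares of 0.8 m and turns go in shares of 2 rad. Converting my numbers, -0.1 m / 0.8 = -0.125, -0.075 m / 0.8 = -0.0938.

```bash
python3 -m pendant '[[-0.0013,0,-0.0005,0,0,0,0.03],[-0.0038,0,-0.0014,0,0,0,0.03],[-0.0075,0,-0.0029,0,0,0,0.03],[-0.0188,0,-0.007,0,0,0,0.03],[-0.0375,0,-0.0141,0,0,0,0.03],[-0.0625,0,-0.0235,0,0,0,0.03],[-0.0938,0,-0.0353,0,0,0,0.03],[-0.125,0,-0.047,0,0,0,0.03]]'; python3 - <<'E'
from h import *
rel((.50,.027,.14),0,.36)
T=get_image('top');S=get_image('scene');np.save('top3.npy',T,allow_pickle=True);np.save('scene3.npy',S,allow_pickle=True)
f=T['frame'];h=cv2.cvtColor(f,cv2.COLOR_BGR2HSV);m=cv2.inRange(h,(0,120,40),(15,255,255))
k,l,st,c=cv2.connectedComponentsWithStats(m)
for i in range(1,k):
    if st[i,4]>60 and 215<c[i][0]<330:print(st[i],onplane(T,st[i,0]-.5,st[i,1]+16,.06),onplane(T,st[i,0]+st[i,2]-.5,st[i,1]+16,.06),onplane(T,c[i][0],st[i,1]+st[i,3]-.5,.06))
print("wash",onplane(T,122,213,.15),onplane(T,132,218,.02),"reagent",onplane(T,322,165,.12))
# knob: dark mask in both
ct=lambda x,y:((x+.5)/4-.5+160,(y+.5)/4-.5+125)
for n,im,(x0,x1,y0,y1) in (("T",T,(187,201,218,233)),("S",S,(335,350,213,230))):
    g=cv2.cvtColor(im["frame"],cv2.COLOR_BGR2GRAY)[y0:y1,x0:x1];print(n);print(g)
E
```

```text
time: 11.78
tool_pos: [0.5015, 0.0267, 0.0171]
eef_rot: [0.983, 0.0, 0.181, 0.001]
wrist_force: [-0.5, 1.0, -0.0]
gripper_width: 0.0299
grip_force: 0.0
t 11.78 d [ 4.240e-02 -1.000e-04 -1.154e-01] w [ 0.0016 -0.004   0.0003] n 3.0
R0 axes (cols, world)
 [[ 9.345e-01 -3.000e-04  3.560e-01]
 [ 3.000e-04 -1.000e+00 -1.600e-03]
 [ 3.560e-01  1.600e-03 -9.345e-01]]  zdir target [ 0.352 -0.    -0.936] q [-0.04  0.28  2.29  0.07  0.2   1.47]
[306 153  30  31 532] [ 0.6498217  -0.09413777  0.06      ] [ 0.65051636 -0.16624899  0.06      ] [ 0.6148642  -0.12868298  0.06      ]
[240 158  29  26 367] [0.63666787 0.06361656 0.06      ] [ 0.63700958 -0.00569223  0.06      ] [0.61380481 0.02609377 0.06      ]
wash [0.53106094 0.31685877 0.15      ] [0.53368076 0.33265863 0.02      ] reagent [ 0.64686076 -0.1280639   0.12      ]
T
[[130 129 127 128 126 127 128 127 128 127 125 127 126 131]
 [128 129 128 126 127 126 128 128 128 128 124 123 128 143]
 [131 130 129 131 128 127 129 130 127 126 125 127 140 158]
 [130 129 129 129 126 124 124 127 130 129 133 142 156 165]
 [130 130 126 123 111 104 110 120 13
[... 987 characters left out ...]
1 162]
 [161 162 160 159 159 135  77  22  15  61 120 158 163 166 162]
 [159 163 160 163 158 131  69  14  18  66 127 159 165 160 161]
 [161 159 159 156 161 130  64  17  29  85 132 159 162 162 163]
 [157 162 157 161 158 127  63   6  32  93 142 161 162 158 156]
 [164 162 162 158 149 114  54   2  38 105 149 159 161 160 159]
 [160 159 160 158 147 108  40   5  44 113 154 158 160 160 160]
 [160 159 156 157 153 117  52  12  39 103 148 160 162 159 162]
 [155 158 156 167 173 148  90  45  52 104 143 160 161 160 162]
 [161 162 170 180 186 161 108  66  66 109 146 160 161 161 157]
 [164 174 179 183 173 138  94  81 100 127 154 161 163 159 155]
 [175 183 175 155 129  97  92 114 138 145 158 160 161 159 160]]
```

Converted, -0.115 m / 0.8 = -0.1438, 0.042 m / 0.8 = 0.0525.

```bash
python3 -m pendant '[[0.0525,0,-0.1438,0,0,0,0.04],[0.0525,0,-0.1438,0,0,0,0.04],[0.0525,0,-0.1438,0,0,0,0.04],[0.0525,0,-0.1438,0,0,0,0.04],[0.0525,0,-0.1438,0,0,0,0.04]]'; python3 - <<'E'
from h import *
T=np.load("top3.npy",allow_pickle=True).item();S=np.load("scene3.npy",allow_pickle=True).item()
print(onplane(T,192.1,224.8,.078),onplane(S,343,218,.078),tri(T,(192.1,224.8),S,(343,218)))
k=(onplane(T,192.1,224.8,.078)+onplane(S,343,218,.078))/2
rel((k[0],k[1],.14),0,.36)
E
```

```text
time: 12.3
tool_pos: [0.5041, 0.0268, 0.1434]
eef_rot: [0.983, 0.0, 0.185, 0.001]
wrist_force: [-0.6, 0.8, -0.6]
gripper_width: 0.0399
grip_force: 0.0
[0.51245637 0.17134075 0.078     ] [0.51483279 0.17024192 0.078     ] (array([0.51269274, 0.17114536, 0.0756256 ]), np.float64(0.0011954383747809177))
t 12.3 d [ 0.0077 -0.144   0.0064] w [ 0.0018 -0.0117  0.0005] n 4.0
R0 axes (cols, world)
 [[ 9.317e-01 -2.000e-04  3.632e-01]
 [ 5.000e-04 -1.000e+00 -1.800e-03]
 [ 3.632e-01  1.800e-03 -9.317e-01]]  zdir target [ 0.352 -0.    -0.936] q [-0.04 -0.    2.25  0.03  0.53  1.51]
```

Converted, -0.144 m / 0.8 = -0.18, 0.009 m / 0.8 = 0.0113.

```bash
python3 -m pendant '[[0.0113,-0.18,0.0088,0,0,0,0.04],[0.0113,-0.18,0.0088,0,0,0,0.04],[0.0113,-0.18,0.0088,0,0,0,0.04],[0.0113,-0.18,0.0088,0,0,0,0.04],[0.0113,-0.18,0.0088,0,0,0,0.04],[0.0113,-0.18,0.0088,0,0,0,0.04],[0.0113,-0.18,0.0088,0,0,0,0.04]]'; python3 - <<'E'
from h import *
rel((.516,.1708,.053),0,.36);print(sense()["tool_pos"])
E
```

```text
time: 12.88
tool_pos: [0.5096, 0.1703, 0.1334]
eef_rot: [0.984, 0.0, 0.178, 0.001]
wrist_force: [0.3, -0.1, -0.1]
gripper_width: 0.0401
grip_force: 0.0
t 12.88 d [-0.0222 -0.0007  0.0776] w [0.0022 0.0025 0.0009] n 2.0
R0 axes (cols, world)
 [[ 9.368e-01  1.000e-04  3.500e-01]
 [ 9.000e-04 -1.000e+00 -2.200e-03]
 [ 3.500e-01  2.400e-03 -9.368e-01]]  zdir target [ 0.352 -0.    -0.936] q [ 0.3   0.1   2.16 -0.21  0.55  2.03]
[0.50959603 0.17032056 0.13343299]
```

Converted, 0.0776 m / 0.8 = 0.097, 0.066 m / 0.8 = 0.0825.

```bash
python3 -m pendant '[[-0.0113,-0.0009,0.0375,0,0,0,0.04],[-0.02,-0.0009,0.0688,0,0,0,0.04],[-0.0238,-0.0009,0.0825,0,0,0,0.04],[-0.0278,-0.0009,0.097,0,0,0,0.04],[-0.0278,-0.0009,0.097,0,0,0,0.04],[-0.0278,-0.0009,0.097,0,0,0,0.04]]'; python3 - <<'E'
from h import *
rel((.516,.1708,.053),0,.36)
S=get_image('scene');T=get_image('top')
a=cv2.resize(S['frame'][180:260,290:390],(400,320),interpolation=cv2.INTER_CUBIC);b=cv2.resize(T['frame'][180:260,150:250],(400,320),interpolation=cv2.INTER_CUBIC)
cv2.imwrite('pics/g1.png',np.hstack([a,b]))
E
```

```text
time: 13.38
tool_pos: [0.5164, 0.1699, 0.0534]
eef_rot: [0.984, -0.001, 0.178, 0.001]
wrist_force: [-0.3, -0.2, -0.4]
gripper_width: 0.0397
grip_force: 0.0
t 13.38 d [-0.0005 -0.0009  0.0002] w [ 0.0029  0.0023 -0.0013] n 1.0
R0 axes (cols, world)
 [[ 0.9367 -0.0023  0.3501]
 [-0.0013 -1.     -0.0029]
 [ 0.3501  0.0023 -0.9367]]  zdir target [ 0.352 -0.    -0.936] q [ 0.3   0.27  2.18 -0.3   0.37  2.14]
```

View pics/g1.png

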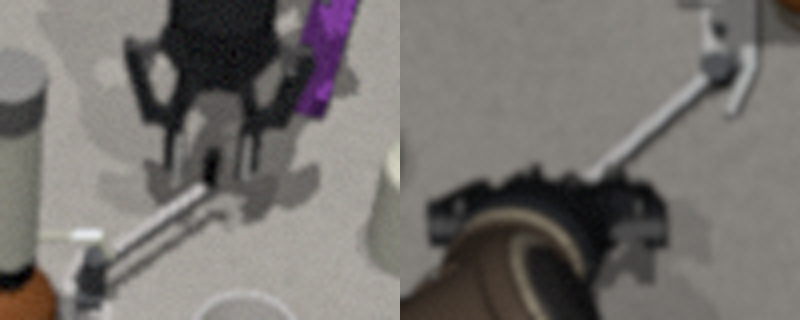

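```bash
python3 -m pendant '[[0,0,0,0,0,0,0.008],[0,0,0,0,0,0,0.008],[0,0,0,0,0,0,0.008],[0,0,0,0,0,0,0.008],[0,0,0,0,0,0,0.008]]'; python3 - <<'E'
from h import *
s=sense();R0=Ro.from_quat(s["eef_rot"])
H=np.array([.586,.0895]);k=lambda f:H+.11*np.array([-np.sin(f),-np.cos(f)])
f0=2.411;print(k(f0))
ph=np.r_[np.arange(f0-.08,-.001,-.08),0]
for j,f in enumerate(ph):
    if j%8==0: base=k(f0 if j==0 else ph[j-1]);print()
    d=R0.inv().apply([*(k(f)-base),0]);print(round(f,2),d.round(4))
E
```

```text
time: 13.9
tool_pos: [0.5186, 0.1718, 0.0558]
eef_rot: [0.984, 0.0, 0.181, 0.0]
wrist_force: [0.4, -2.3, 4.5]
gripper_width: 0.0096
grip_force: 58.7
[0.51259577 0.1714257 ]

2.33 [-0.0059  0.0061 -0.0022]
2.25 [-0.0113  0.0127 -0.0043]
2.17 [-0.0162  0.0198 -0.0062]
2.09 [-0.0206  0.0272 -0.0078]
2.01 [-0.0244  0.035  -0.0092]
1.93 [-0.0276  0.0431 -0.0105]
1.85 [-0.0302  0.0515 -0.0114]
1.77 [-0.0322  0.06   -0.0122]

1.69 [-0.0013  0.0087 -0.0005]
1.61 [-0.002   0.0175 -0.0007]
1.53 [-0.002   0.0263 -0.0007]
1.45 [-0.0013  0.035  -0.0005]
1.37 [-0.      0.0437  0.    ]
1.29 [0.0019 0.0523 0.0008]
1.21 [0.0045 0.0606 0.0018]
1.13 [0.0077 0.0687 0.003 ]

1.05 [0.0038 0.0078 0.0014]
0.97 [0.0082 0.0153 0.0031]
0.89 [0.0131 0.0223 0.005 ]
0.81 [0.0185 0.0289 0.007 ]
0.73 [0.0244 0.0351 0.0093]
0.65 [0.0307 0.0407 0.0117]
0.57 [0.0374 0.0457 0.0143]
0.49 [0.0445 0.0502 0.017 ]

0.41 [0.0074 0.0038 0.0028]
0.33 [0.0151 0.007  0.0057]
0.25 [0.0229 0.0096 0.0087]
0.17 [0.031  0.0114 0.0118]
0.09 [0.0391 0.0125 0.0149]
0.01 [0.0473 0.013  0.018 ]
0.0 [0.0485 0.013  0.0184]
```

Converted, 0.06 m / 0.8 = 0.075, 0.0515 m / 0.8 = 0.0644.

```bash
python3 -m pendant '[[-0.0065,0.0076,-0.0051,0,0,0,0.008],[-0.0133,0.0159,-0.0078,0,0,0,0.008],[-0.0194,0.0248,-0.0101,0,0,0,0.008],[-0.0249,0.034,-0.0121,0,0,0,0.008],[-0.0296,0.0438,-0.0139,0,0,0,0.008],[-0.0336,0.0539,-0.0155,0,0,0,0.008],[-0.0369,0.0644,-0.0166,0,0,0,0.008],[-0.0394,0.075,-0.0176,0,0,0,0.008]]'; python3 - <<'E'
from h import *
s=sense();print(s["qpos"].round(2),s["wrist_torque"].round(2))
E
```

```text
time: 14.57
tool_pos: [0.4803, 0.1117, 0.0557]
eef_rot: [0.984, 0.0, 0.177, 0.001]
wrist_force: [-2.6, 6.4, -1.8]
gripper_width: 0.0096
grip_force: 58.9
[ 0.18  0.18  2.29 -0.2   0.32  1.93] [1.18 0.63 0.84]
```

Converted, 0.0687 m / 0.8 = 0.0859, 0.0606 m / 0.8 = 0.0758.

```bash
python3 -m pendant '[[-0.0016,0.0109,-0.0006,0,0,0,0.008],[-0.0025,0.0219,-0.0009,0,0,0,0.008],[-0.0025,0.0329,-0.0009,0,0,0,0.008],[-0.0016,0.0438,-0.0006,0,0,0,0.008],[0,0.0546,0,0,0,0,0.008],[0.0024,0.0654,0.001,0,0,0,0.008],[0.0056,0.0758,0.0023,0,0,0,0.008],[0.0096,0.0859,0.0038,0,0,0,0.008]]'; python3 - <<'E'
from h import *
s=sense();print(s["qpos"].round(2),s["wrist_torque"].round(2))
E
```

```text
time: 15.23
tool_pos: [0.488, 0.0429, 0.0556]
eef_rot: [0.984, 0.0, 0.176, 0.0]
wrist_force: [-5.7, 2.7, 4.4]
gripper_width: 0.0097
grip_force: 59.8
[-0.    0.17  2.31 -0.    0.31  1.57] [0.63 0.73 0.51]
```

Converted, 0.0502 m / 0.8 = 0.0628, 0.0457 m / 0.8 = 0.0571.

```bash
python3 -m pendant '[[0.0048,0.0098,0.0018,0,0,0,0.008],[0.0103,0.0191,0.0039,0,0,0,0.008],[0.0164,0.0279,0.0063,0,0,0,0.008],[0.0231,0.0361,0.0088,0,0,0,0.008],[0.0305,0.0439,0.0116,0,0,0,0.008],[0.0384,0.0509,0.0146,0,0,0,0.008],[0.0468,0.0571,0.0179,0,0,0,0.008],[0.0556,0.0628,0.0213,0,0,0,0.008]]'; python3 - <<'E'
from h import *
s=sense();print(s["qpos"].round(2),s["wrist_torque"].round(2))
E
```

```text
time: 15.9
tool_pos: [0.5376, -0.0069, 0.0557]
eef_rot: [0.984, 0.0, 0.178, 0.0]
wrist_force: [-2.8, 6.8, 0.2]
gripper_width: 0.0092
grip_force: 61.9
[-0.12  0.25  2.2   0.12  0.34  1.34] [1.27 0.39 0.87]
```

Converted, 0.0391 m / 0.8 = 0.0489, 0.035 m / 0.8 = 0.0438.

```bash
python3 -m pendant '[[0.0093,0.0048,0.0035,0,0,0,0.008],[0.0189,0.0088,0.0071,0,0,0,0.008],[0.0286,0.012,0.0109,0,0,0,0.008],[0.0338,0.0133,0.0129,0,0,0,0.008],[0.0388,0.0143,0.0148,0,0,0,0.008],[0.0438,0.015,0.0168,0,0,0,0.008],[0.0489,0.0156,0.0186,0,0,0,0.008],[0.0489,0.0156,0.0186,0,0,0,0.008]]'; python3 -m pendant '[[0.0025,0.0003,0.001,0,0,0,0.008],[0.005,0.0004,0.0019,0,0,0,0.008],[0.005,0.0004,0.0019,0,0,0,0.008]]'
```

```text
time: 16.57
tool_pos: [0.5812, -0.0201, 0.0559]
eef_rot: [0.984, -0.001, 0.179, 0.001]
wrist_force: [3.9, 1.3, -9.2]
gripper_width: 0.0094
grip_force: 62.4
time: 16.82
tool_pos: [0.5846, -0.0204, 0.0558]
eef_rot: [0.984, 0.0, 0.179, 0.001]
wrist_force: [1.2, 0.4, -10.4]
gripper_width: 0.0098
grip_force: 62.6
```

Converted, 0.002 m / 0.8 = 0.0025, 0.001 m / 0.8 = 0.0013.

```bash
python3 -m pendant '[[0.0013,0,0.0005,0,0,0,0.008],[0.0025,0,0.001,0,0,0,0.008],[0.0025,0,0.001,0,0,0,0.008]]'|sed -n '2p;4p'; python3 -m pendant '[[0.0013,0,0.0005,0,0,0,0.008],[0.0019,0,0.0008,0,0,0,0.008],[0.0019,0,0.0008,0,0,0,0.008]]'|sed -n '2p;4p'; python3 -m pendant '[[0.0013,0,0.0005,0,0,0,0.008],[0.0013,0,0.0005,0,0,0,0.008],[0.0013,0,0.0005,0,0,0,0.008]]'|sed -n '2p;4p'
```

```text
tool_pos: [0.5863, -0.0205, 0.0559]
wrist_force: [0.1, -3.9, -8.3]
tool_pos: [0.5879, -0.0205, 0.0558]
wrist_force: [-2.3, -4.6, -8.4]
tool_pos: [0.589, -0.0206, 0.0558]
wrist_force: [-2.7, -4.8, -7.7]
```

Converted, 0.001 m / 0.8 = 0.0013, 0.0004 m / 0.8 = 0.0005.

```bash
python3 -m pendant '[[0.0013,0,0.0005,0,0,0,0.008],[0.0013,0,0.0005,0,0,0,0.008],[0.0013,0,0.0005,0,0,0,0.008]]'|sed -n '2p;4p'; python3 -m pendant '[[0.0013,0,0.0005,0,0,0,0.008],[0.0013,0,0.0005,0,0,0,0.008],[0.0013,0,0.0005,0,0,0,0.008]]'|sed -n '2p;4p';  python3 -m pendant '[[0.0013,0,0.0005,0,0,0,0.008],[0.0013,0,0.0005,0,0,0,0.008],[0.0013,0,0.0005,0,0,0,0.008]]'|sed -n '2p;4p'
```

```text
tool_pos: [0.59, -0.0206, 0.0558]
wrist_force: [-2.8, -4.5, -7.6]
tool_pos: [0.5911, -0.0206, 0.0558]
wrist_force: [-2.7, -5.3, -8.9]
tool_pos: [0.592, -0.0206, 0.0558]
wrist_force: [-3.5, -6.8, -6.1]
```

Converted, 0.001 m / 0.8 = 0.0013, 0.0004 m / 0.8 = 0.0005.

```bash
python3 -m pendant '[[0.0013,0,0.0005,0,0,0,0.008],[0.0013,0,0.0005,0,0,0,0.008],[0.0013,0,0.0005,0,0,0,0.008]]'|sed -n '2p;4p'; python3 -m pendant '[[0.0013,0,0.0005,0,0,0,0.008],[0.0013,0,0.0005,0,0,0,0.008],[0.0013,0,0.0005,0,0,0,0.008]]'|sed -n '2p;4p'
```

```text
tool_pos: [0.593, -0.0207, 0.0558]
wrist_force: [-5.0, -4.9, -5.5]
tool_pos: [0.5941, -0.0207, 0.0558]
wrist_force: [-4.4, -4.7, -5.2]
```

```bash
python3 - <<'E'
from h import *
S=get_image('scene');T=get_image('top');np.save('scene4.npy',S,allow_pickle=True);np.save('top4.npy',T,allow_pickle=True)
a=cv2.resize(S['frame'][180:300,240:340],(400,480),interpolation=cv2.INTER_CUBIC);b=cv2.resize(T['frame'][120:240,200:300],(400,480),interpolation=cv2.INTER_CUBIC)
cv2.imwrite('pics/g2.png',np.hstack([a,b]))
E
```

```text
(no output)
```

View pics/g2.png

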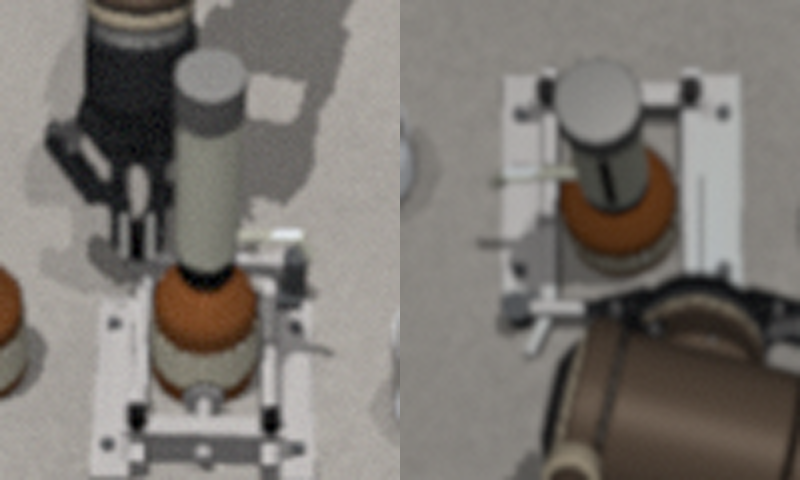

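The bar now lies almost straight across the mouth, running left to right at g2 right (520–600,308), and the bottle is standing. I'll continue to the end stop.

Converted, 0.001 m / 0.8 = 0.0013, 0.0004 m / 0.8 = 0.0005.

```bash
python3 -m pendant '[[0.0013,0,0.0005,0,0,0,0.008],[0.0013,0,0.0005,0,0,0,0.008],[0.0013,0,0.0005,0,0,0,0.008]]'|sed -n '2p;4p'; python3 -m pendant '[[0.0013,0,0.0005,0,0,0,0.008],[0.0013,0,0.0005,0,0,0,0.008],[0.0013,0,0.0005,0,0,0,0.008]]'|sed -n '2p;4p'; python3 -m pendant '[[0.0013,0,0.0005,0,0,0,0.008],[0.0013,0,0.0005,0,0,0,0.008],[0.0013,0,0.0005,0,0,0,0.008]]'|sed -n '2p;4p'
```

```text
tool_pos: [0.595, -0.0207, 0.0557]
wrist_force: [-4.0, -5.2, -4.3]
tool_pos: [0.5964, -0.0207, 0.0558]
wrist_force: [-4.1, -5.0, -6.0]
tool_pos: [0.5964, -0.0207, 0.0557]
wrist_force: [-8.9, -6.3, -1.6]
```

Converted, 0.0015 m / 0.8 = 0.0019, 0.001 m / 0.8 = 0.0013.

```bash
python3 -m pendant '[[0.0013,0,0.0005,0,0,0,0.008],[0.0019,0,0.0008,0,0,0,0.008],[0.0019,0,0.0008,0,0,0,0.008]]'|sed -n '2p;4p'; python3 -m pendant '[[0,0,0,0,0,0,0.03],[0,0,0,0,0,0,0.035],[0,0,0,0,0,0,0.035],[0,0,0,0,0,0,0.035]]'; python3 - <<'E'
from h import *
rel((.585,-.0207,.15),0,.36)
E
```

```text
tool_pos: [0.5965, -0.0207, 0.0555]
wrist_force: [-14.1, -6.8, 5.8]
time: 20.25
tool_pos: [0.6026, -0.0201, 0.0582]
eef_rot: [0.983, 0.0, 0.182, 0.001]
wrist_force: [-0.3, -0.3, 0.1]
gripper_width: 0.0351
grip_force: 0.0
t 20.25 d [ 0.0164  0.0008 -0.0921] w [ 0.0018 -0.0056  0.0008] n 3.0
R0 axes (cols, world)
 [[ 9.339e-01  1.000e-04  3.575e-01]
 [ 8.000e-04 -1.000e+00 -1.800e-03]
 [ 3.575e-01  1.900e-03 -9.339e-01]]  zdir target [ 0.352 -0.    -0.936] q [-0.13  0.34  2.06  0.12  0.38  1.34]
```

Converted, -0.15 m / 0.8 = -0.1875, -0.12 m / 0.8 = -0.15.

```bash
python3 -m pendant '[[0,0,-0.0125,0,0,0,0.035],[0,0,-0.0313,0,0,0,0.035],[0,0,-0.0625,0,0,0,0.035],[0,0,-0.1,0,0,0,0.035],[-0.0375,0,-0.15,0,0,0,0.035],[-0.075,0,-0.175,0,0,0,0.035],[-0.125,0,-0.1875,0,0,0,0.035],[-0.175,0.0375,-0.1875,0,0,0,0.035]]'; python3 -m pendant '[[-0.05,0.05,0,0,0,0,0.035],[-0.05,0.1,0,0,0,0,0.035],[-0.05,0.15,0,0,0,0,0.035],[-0.05,0.2,0,0,0,0,0.035],[-0.05,0.2,0,0,0,0,0.035],[-0.05,0.2,0,0,0,0,0.035]]'; python3 - <<'E'
from h import *
S=get_image('scene');T=get_image('top');np.save('scene5.npy',S,allow_pickle=True);np.save('top5.npy',T,allow_pickle=True)
a=cv2.resize(S['frame'][180:300,240:340],(400,480),interpolation=cv2.INTER_CUBIC);b=cv2.resize(T['frame'][120:240,200:300],(400,480),interpolation=cv2.INTER_CUBIC)
cv2.imwrite('pics/g3.png',np.hstack([a,b]))
E
```

```text
time: 20.92
tool_pos: [0.4232, -0.0421, 0.1525]
eef_rot: [0.983, 0.003, 0.182, 0.001]
wrist_force: [-0.2, -1.8, -1.2]
gripper_width: 0.0349
grip_force: 0.0
time: 21.42
tool_pos: [0.3869, -0.2084, 0.1378]
eef_rot: [0.984, -0.002, 0.181, 0.003]
wrist_force: [0.2, 0.4, -0.7]
gripper_width: 0.0348
grip_force: 0.0
```

View pics/g3.png

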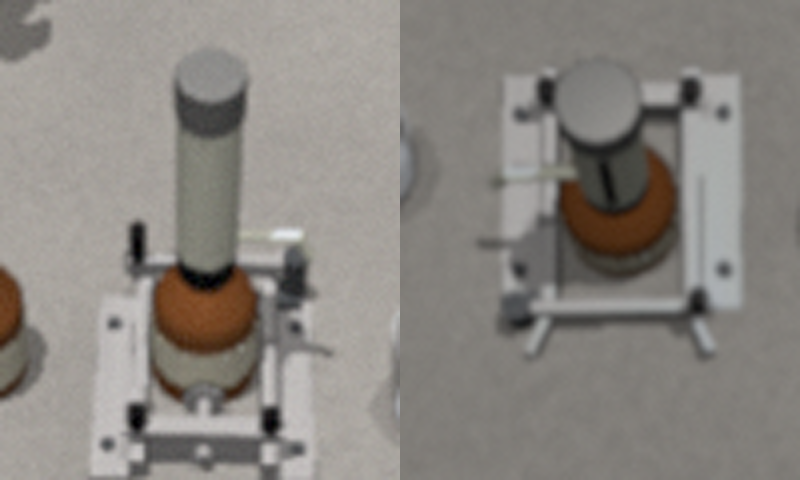

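The bar lies parallel to the stop block at g3 right (530–700,306), with the knob at (698,298), and the bottle is upright. One numeric check, then I'll hand in.

```bash
python3 - <<'E'
from h import *
T=np.load('top5.npy',allow_pickle=True).item();A=np.load('top3.npy',allow_pickle=True).item()
p=lambda x,y:((x-400+.5)/4-.5+200,(y+.5)/4-.5+120)
print("knob",onplane(T,*p(697,296),.078),"bar edge L/R",onplane(T,*p(535,315),.044),onplane(T,*p(680,314),.044))
d=cv2.absdiff(T['frame'],A['frame'])[135:188,225:288].max(2);print("bottle region diff",d.mean(),d.max())
E
```

```text
knob [ 0.5868222  -0.01891401  0.078     ] bar edge L/R [0.58007755 0.07870431 0.044     ] [ 0.58115221 -0.00860708  0.044     ]
bottle region diff 2.7765798143156633 8
```

```bash
python3 -c "
from rig import *
print(hand_in())"
```

```text
the job is handed in; nothing more can be done
None
```

The bottle stands upright in the bay after being held lightly against the buffer for just over a second (about 7 N of push), the retaining bar is shut on its end stop, and the job is handed in; no verdict was returned.

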